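# Set a sliding leg to its length block and close the cam lever

## Task

Return the oblong setting block, upright and all the way down, to the pocket it fits on the setting bed, and let go of it. Then take the leg's crossbar between the fingers, on its free stretch outside the black cam lever, pull the sprung leg out until its pointer is level with the middle of that block with the lever still open, and, with the leg kept there, push the lever with the side of the fingers fully home towards the leg. Finish still holding the crossbar with the pointer at the block; leave the other block and the tins and cartons alone.

Things in the scene. Friction and masses are not known exactly. Their poses are not given: they have to be found in the camera images.
- setting_block: Oblong aluminium block 24 (its x) x 40 (its y) x 70 mm (z) with 2 mm rounded edges, 170 g, loose, standing upright on the table at an unknown yaw. Origin at the centre of its underside. A thin dark line runs along its y across the middle of its top. Either way round fits.
- square_block: Square aluminium block 32 x 32 x 70 mm, loose, upright, origin at the centre of its underside. A bystander: do not shift it.
- oblong_pocket: Dark steel plate 38 (x) x 54 (y) x 22 mm fixed on the bed, with a through pocket 27 (x) x 43 (y) mm, bevelled mouth. Origin at the pocket's centre on its floor, 12 mm above the table, where the seated block rests; z up. The leg is pulled out along its -x; the leg's axis lies 55 mm to its -y side. One of two pockets in a row; which is nearer the outer tube varies.
- square_pocket: The other pocket, 35 x 35 mm in a dark steel plate 46 x 46 x 22 mm, parallel to the first, empty and to stay so. Origin as for the oblong pocket. The oblong block does not fit it.
- pointer (a point): Tip of the leg's small steel pointer, 66 mm above the table, 32 mm to the leg's +y side; it passes 3 mm clear of a seated block. It moves with the leg and has the leg's axes: the leg comes out along -x, the crossbar runs out along -y. The leg is at the mark when the tip's x in the oblong pocket's frame is 0.
- crossbar (a point): Steel flat bar fixed across the leg's end: 10 mm thick (x, the leg's direction), 40 mm tall (35 to 75 mm above the table), from 10 to 138 mm out from the leg's axis along -y. This point is where the leg's axis meets the bar's mid-plane (the pointer lies in that plane), 55 mm up; axes as the pointer's. Take it from above across its thickness.
- bar_end (a point): Middle of the crossbar's free end face, 55 mm above the table. With the lever fully open the free stretch between lever and this end is 58 mm long.
- lever_face (a point): Middle of the cam lever's outer face (towards the bar's free end), 55 mm above the table. The lever is a black saddle astride the crossbar: 48 mm wide (x), 24 mm long (y), 30 to 88 mm above the table, with a small thumb plate on top up to 107 mm. Its cheeks stick out 19 mm either side of the bar, so fingers astride the bar push them with their sides.
- leg (a joint): How far the leg is pulled out, m: 0 is fully in (start), stop at 0.14. A spring draws it back with 4.5 N at 0, 15 N/m more as it comes out; let go, it runs back in, and the cam lever does not hold it.
- cam_lever (a joint): Cam lever along the crossbar, m: 0 fully open (outer face 80 mm from the leg's axis), 0.036 fully closed at its stop (outer face 44 mm from the leg's axis). It starts open, between 0 and 0.008, moves along the crossbar's +y (towards the leg), needs about 2.5 N plus the rubbing of the fingers on the bar, and stays where it is left.
- tin_09: Food tin, 78 mm across, 112 mm tall, loose bystander standing at the right. Origin under its centre.
- carton_13: Small tomato carton 66 x 99 x 96 mm, loose bystander standing at the left. Origin under its centre.
Things that resemble listed ones, but are neither listed nor needed, are in the scene too. What is shaped like the setting_block but yellow is not meant.

How it is judged:
On the way, in this order (a step that is already met when the one before it is completed fails the run):
1. the oblong block stands fully down in its own pocket, let go (x of setting_block in the frame of oblong_pocket between -0.004 and 0.004 m and y of setting_block in the frame of oblong_pocket between -0.004 and 0.004 m and z of setting_block in the frame of oblong_pocket below 0.003 m and angle between setting_block's own z axis and vertical below 0.1 rad and contact force between the fingers and setting_block below 0.2 N and linear speed of setting_block below 0.02 m/s), for 0.2 s.
2. the leg is held by its crossbar with the pointer at the block, lever still open (x of pointer in the frame of oblong_pocket between -0.006 and 0.006 m and contact force between the fingers and crossbar above 1 N and value of joint cam_lever below 0.016 m), for 0.2 s.
At the end, for the whole second after the job is handed in: Block seated in its pocket (4 mm of centre, 3 mm of floor, upright within 0.1 rad) and let go; pointer within 6 mm of the pocket's middle along the leg; cam lever closed to 32.5 of 36 mm or more; fingers bearing on the crossbar with over 1 N, leg at rest (all of step 1 and x of pointer in the frame of oblong_pocket between -0.006 and 0.006 m and contact force between the fingers and crossbar above 1 N and value of joint cam_lever above 0.0325 m and velocity of joint leg between -0.01 and 0.01 m/s); the arm keeps its last pose, push and grip.
It fails at once if the lever is closed (more than 18 mm) with the pointer more than 10 mm off the block (value of joint cam_lever above 0.018 m and (x of pointer in the frame of oblong_pocket above 0.01 m or x of pointer in the frame of oblong_pocket below -0.01 m)).
It fails at once if a bystander (square block, tin, carton) is shifted by more than 20 mm (distance of any of square_block, tin_09, carton_13 from where it was at the start of the episode above 0.02 m).
It also fails if it takes over 56 s, if anything falls off the work surface, if the arm or the gripper's body presses on something with over 40 N, if the wrist force passes 120 N, or if a joint passes its speed limit or range.

## Robot

A 6-joint arm with a two-finger parallel gripper is mounted at the origin on a cart in front of the work surface, level with it; the furniture and walls round the work are solid. World frame = base frame: x ahead of the robot, y to its left, z up, the work surface at z = 0. Lengths are in m, angles in rad, forces in N, time in s.
With the tool pointing down it reaches from about 0.225 to 0.725 m from the base axis. Payload 3.1 kg.
Tool frame: the origin (TCP) lies midway between the tips of the shut fingers; the grasp point (between the pads) lies 19 mm behind it; z points along the fingers, y is the line along which they close (so a half turn about z gives the same grasp; the last joint's range is limited). The gripper opens to 85 mm and grips with 20 to 120 N. Pads are 22 mm wide; open, the fingers measure 114 mm over their backs; the gripper's body (76 mm by 85 mm) begins 54 mm behind the grasp point. The pads swing forward as they close: fully open they stand 13 mm farther back than shut.
Start: joints at [1.174, 0.048, 0.099, 1.622, 0, 1.443], TCP at [0.139, 0.506, 0.231] pointing down, gripper open.
Joint ranges: [-2.91, 2.91], [-0.99, 1.94], [-1.21, 1.42], [-2.12, 2.29], [-1.49, 1.47], [-3.14, 3.14]. Speed limits (rad/s): [2.79, 2.79, 3.14, 3.14, 3.14, 3.14].

## Interface

Orientations are given as a unit quaternion [w, x, y, z].
In Python, from rig import bot, readout, optics gives the robot as it stands. The module is installed in compiled form; this text tells all that it offers. Calls block until the motion is done:
- bot.goto(position, orientation): joint-space move of the TCP to a pose.
- bot.servo_line(position, feed=0.15, orientation=None, max_force=None): straight line of the TCP; orientation=None keeps the orientation; feed is the mean speed in m/s. With max_force (N) it stops when the force on the tool has changed by that much, and returns True; else False.
- bot.move_j(angles): joint-space move.
- bot.move_gripper(opening, force=None): opening from 0.0 (shut) to 1.0 (fully open); force is the grip in N (None keeps the last); returns when the fingers have stopped.
- bot.wait(seconds).
- bot.inverse_kinematics(position, orientation): joint angles nearest the present ones, or None.
- readout.sense(): the state.
- optics.snapshot(name): name is "scene" or "top" or "wrist"; returns (picture, depth): 480x640x3 uint8, red, green, blue; 480x640 float32, m along the optical axis (not along the pixel's ray), 0 where there is no reading.
- optics.calibration(name): a dict with "fx", "fy", "cx", "cy" (pixels), "R" (3x3) and "t" (3): a world point X has camera coordinates R X + t. Camera axes: x right, y down, z forward; pixel columns grow to the right and rows downward; lengths in m; the calibration is good to about 2 mm. A picture is of the moment at which its call begins: read the wrist's pose just before it. calibration takes no time and is no camera call; for the wrist camera it gives the pose at the moment of the call.
A pose or a line that the arm cannot do raises bot.Unreachable and nothing moves.
- bot.close_job(): hands the job in; it is judged then, once.
The state is a dict: "time": time; "joint_pos": joint angles; "qvel": joint speeds; "joint_torque": joint torques, N m; "tool_pos": TCP position; "orientation": TCP orientation; "contact_force": force on the tool from outside, world axes, zero at the start; "ft_torque": the same for the moment, N m; "opening": opening from 0.0 (shut) to 1.0 (fully open); "grasp_force": force on a finger pad.
Only numpy, scipy, OpenCV 4.12 (cv2) and the standard library are available. Lean on these libraries where they do the work, as an engineer would, in place of code of your own. Each camera call takes 0.05 s, during which the arm holds its last target. There are 200 camera calls.

## Working session

There is one attempt and no reset: what is moved stays moved. The work goes in short steps, each a Python script; the robot and the scene stay as the last script left them, time stands still between calls to the robot, and variables do not carry over. Pictures are saved under pics/ and viewed, at most 10 in all, crops included, and the job is handed in when it is done.

```bash
mkdir -p pics; python3 - <<'E'
from rig import bot, readout, optics
import cv2,numpy as np
for n in("scene","top"):
    p,d=optics.snapshot(n); c=optics.calibration(n)
    cv2.imwrite(f"pics/{n}0.png",p[...,::-1]); np.savez(f"{n}0.npz",p=p,d=d,**c)
    print(n,{k:np.round(v,3).tolist() for k,v in c.items()}, (d>0).mean())
print(readout.sense())
E
```

```text
scene {'fx': 497.342, 'fy': 497.342, 'cx': 320.795, 'cy': 243.032, 'R': [[-0.621, -0.783, -0.008], [-0.299, 0.246, -0.922], [0.724, -0.57, -0.387]], 't': [0.294, 0.281, 0.694]} 0.9825
top {'fx': 578.289, 'fy': 578.289, 'cx': 310.7, 'cy': 238.269, 'R': [[0.015, -1.0, -0.01], [-0.989, -0.013, -0.145], [0.145, 0.012, -0.989]], 't': [-0.103, 0.566, 1.584]} 0.9960579427083334
{'time': 0.1, 'joint_pos': array([ 1.17418831e+00,  4.87121470e-02,  9.77209048e-02,  1.62197204e+00,
       -1.60787887e-05,  1.44304311e+00]), 'qvel': array([-5.05369422e-04, -5.14882667e-05,  4.59761298e-03,  6.81369369e-04,
        1.06969778e-03,  9.39012606e-04]), 'joint_torque': array([ 3.02042950e-03, -3.39850867e+01,  3.20935428e+01,  1.57905836e-02,
       -1.07060396e-05,  2.55923112e-06]), 'tool_pos': array([0.13923295, 0.50562838, 0.2301989 ]), 'orientation': array([-2.73059040e-04,  1.34022814e-01,  9.90977654e-01, -1.04853611e-03]), 'contact_force': array([-0.02809789, -0.39386389,  0.9381314 ]), 'ft_torque': array([ 0.01921523, -0.02107261, -0.0272325 ]), 'grasp_force': 0.0, 'opening': 1.00210388845769}
```

View pics/scene0.png

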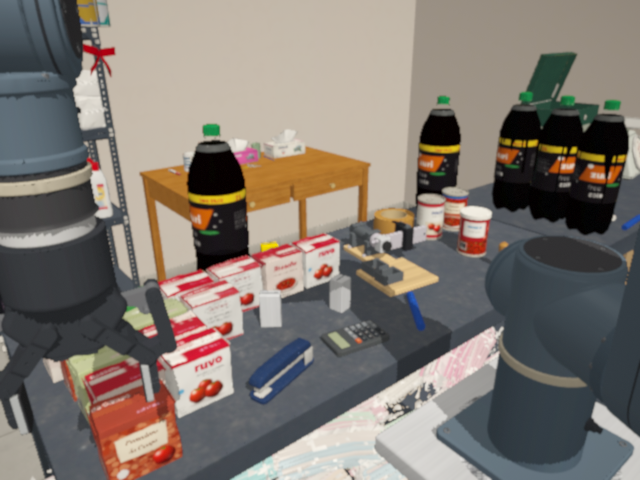

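View pics/top0.png

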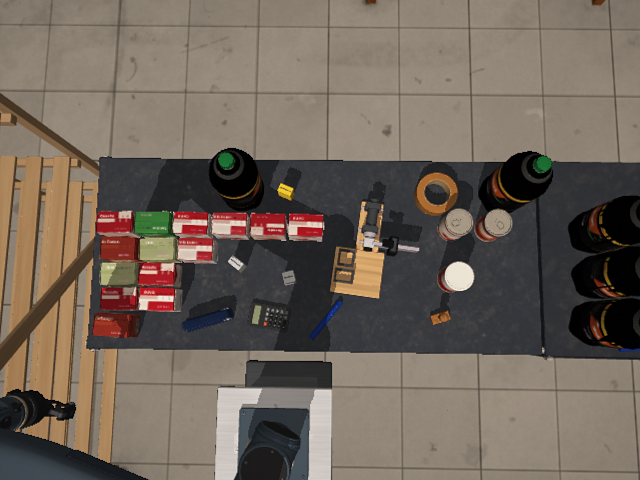

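The top view shows two grey blocks at (236,263) and (289,278), a yellow decoy at (286,191), the bed with pockets around (343,265), and the leg, crossbar and lever around (375–420,240). I'll enlarge that area.

```bash
cat > h.py <<'E'
import numpy as np,cv2
def load(n): return dict(np.load(n))
def ray(c,uv,z):
    "pixel(s) -> world on plane z"
    uv=np.atleast_2d(uv).astype(float)
    d=np.c_[(uv[:,0]-c['cx'])/c['fx'],(uv[:,1]-c['cy'])/c['fy'],np.ones(len(uv))]@c['R']
    o=-c['R'].T@c['t']
    return o+d*((z-o[2])/d[:,2])[:,None]
def cloud(c,d):
    v,u=np.mgrid[:480,:640]
    P=np.stack([(u-c['cx'])/c['fx']*d,(v-c['cy'])/c['fy']*d,d],-1)
    return (P-c['t'])@c['R']
E
python3 - <<'E'
from h import *
c=load("top0.npz"); p=c['p'][...,::-1]
cv2.imwrite("pics/topcrop.png",cv2.resize(p[180:320,220:440],(800,509),interpolation=cv2.INTER_CUBIC))
P=cloud(c,c['d'])
for uv in[(236,263),(289,278),(343,265),(343,283),(345,256),(375,242),(385,245),(410,247),(360,285)]:
    print(uv,P[uv[1],uv[0]].round(3))
E
```

```text
(236, 263) [0.492 0.109 0.067]
(289, 278) [ 0.453 -0.038  0.071]
(343, 265) [ 0.495 -0.187  0.026]
(343, 283) [ 0.445 -0.188  0.011]
(345, 256) [ 0.523 -0.194  0.007]
(375, 242) [ 0.555 -0.273  0.072]
(385, 245) [ 0.543 -0.296  0.105]
(410, 247) [ 0.542 -0.368  0.078]
(360, 285) [ 0.44  -0.236  0.012]
```

View pics/topcrop.png

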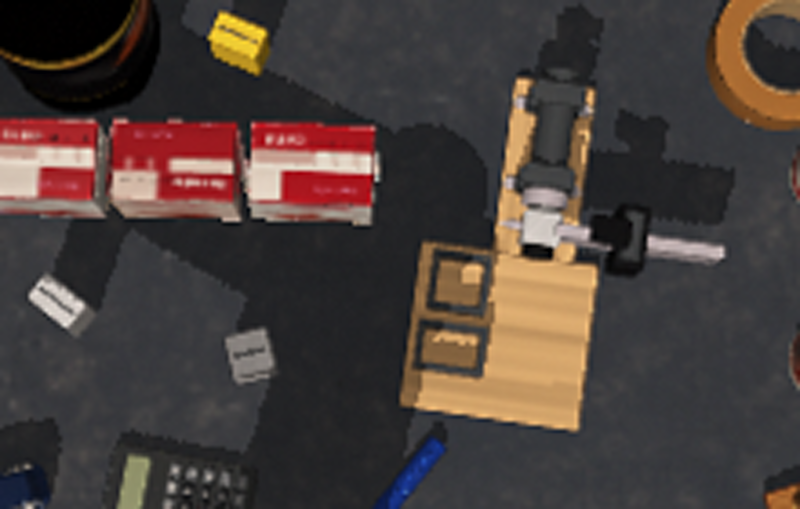

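Candidates for the setting block are (236,263), (289,278) and yellow (286,191). The one at (236,263) looks oblong, with its line along the long side, and is grey. (289,278) looks square, and yellow is excluded. The lower pocket, around (343,275), looks wider in y, so it should be the oblong one. I'll confirm with the wrist camera.

```bash
cat >> h.py <<'E'
def q(yaw): return [0,np.cos(yaw/2),np.sin(yaw/2),0]
def snap(optics,tag,n="wrist"):
    c=optics.calibration(n); p,d=optics.snapshot(n)
    cv2.imwrite(f"pics/{tag}.png",p[...,::-1]); np.savez(f"{tag}.npz",p=p,d=d,**c)
    c.update(p=p,d=d); return c
E
python3 - <<'E'
from rig import bot, readout, optics
from h import *
bot.goto([0.44,0.09,0.30],q(np.pi)); bot.wait(.2)
c=snap(optics,"w1"); print(readout.sense()['tool_pos'],readout.sense()['time'],-c['R'].T@c['t'],c['R'].round(2).tolist(),c['fx'])
bot.goto([0.42,-0.19,0.30],q(np.pi)); bot.wait(.2)
c=snap(optics,"w2"); print(readout.sense()['tool_pos'],readout.sense()['time'],-c['R'].T@c['t'])
a=np.hstack([cv2.imread(f"pics/w{i}.png") for i in(1,2)])
cv2.imwrite("pics/w12.png",cv2.resize(a,(800,300),interpolation=cv2.INTER_AREA))
E
```

```text
[0.439875   0.09057344 0.29989986] 2.225 [0.37421563 0.08972983 0.44242136] [[-0.0, 1.0, 0.0], [0.97, 0.0, 0.26], [0.26, 0.0, -0.97]] 384.76395788219463
[ 0.42040011 -0.18896739  0.30012977] 3.5583 [ 0.35471188 -0.18982917  0.44266801]
```

View pics/w12.png

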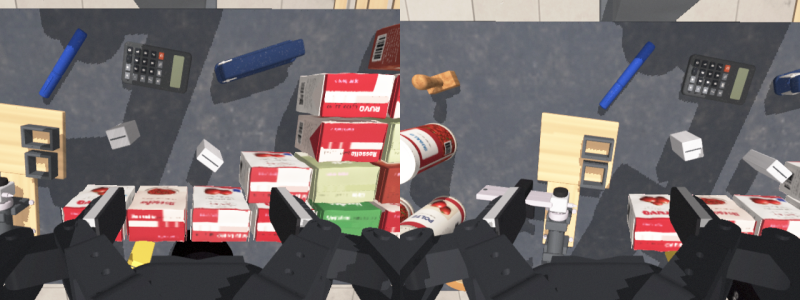

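The wrist images show everything well: blocks at about (209,155) and (122,135) of the left half, pockets at about (597,150/175), crossbar at about (520,195). Next I'll measure from the depth tops, masked at the known heights.

```bash
python3 - <<'E'
from h import *
def rect(P,m,name):
    n,l,s,_=cv2.connectedComponentsWithStats(m.astype(np.uint8))
    for i in range(1,n):
        if s[i,4]>60:
            X=P[l==i]; r=cv2.minAreaRect((X[:,:2]*1000).astype(np.float32))
            print(name,s[i,:2]+s[i,2:4]//2,s[i,4],np.round(r[0],1),np.round(r[1],1),round(r[2],1),'z',np.median(X[:,2]).round(4))
def box(P,x0,x1,y0,y1,z0,z1):
    return (P[...,0]>x0)&(P[...,0]<x1)&(P[...,1]>y0)&(P[...,1]<y1)&(P[...,2]>z0)&(P[...,2]<z1)
for n in("w1","w2"):
    c=load(n+".npz");P=cloud(c,c['d'])
    rect(P,box(P,.4,.55,-.09,.16,.065,.076),n+" blocks")
    rect(P,box(P,.40,.56,-.26,-.14,.027,.039),n+" plates")
    rect(P,box(P,.40,.65,-.30,-.14,.007,.017),n+" bed")
    rect(P,box(P,.5,.60,-.45,-.25,.069,.080),n+" bar")
    rect(P,box(P,.5,.60,-.40,-.25,.082,.094),n+" lever")
    rect(P,box(P,.5,.60,-.40,-.25,.098,.115),n+" thumb")
    rect(P,box(P,.48,.60,-.27,-.2,.06,.072),n+" pointer")
p=cv2.imread("pics/w1.png");a=cv2.resize(p[170:300,150:410],(400,200),interpolation=2)
p=cv2.imread("pics/w2.png");b=cv2.resize(p[180:390,120:380],(495,400),interpolation=2)
o=np.zeros((400,800,3),np.uint8);o[:200,:400]=a;o=np.hstack([o[:,:304],b]);
o=np.zeros((600,500,3),np.uint8);o[:200,:400]=a;o[200:,:495]=b
cv2.imwrite("pics/crop2.png",o)
E
```

```text
w1 blocks [189 220] 1048 [454.1 -36.1] [32.1 32.7] 15.0 z 0.0697
w1 blocks [336 255] 909 [491.3 110.1] [40.1 24.6] 52.2 z 0.0698
w1 plates [ 60 220] 1083 [ 463.2 -189. ] [55.9 38.6] 82.8 z 0.0332
w1 plates [ 62 265] 1055 [ 514.4 -195.7] [47.9 47.2] 82.4 z 0.0331
w1 bed [ 52 264] 9695 [ 532.6 -225.1] [120.7 244. ] 82.4 z 0.0118
w1 bed [ 64 219] 595 [ 465.2 -195.8] [32.9 22.7] 82.9 z 0.012
w1 bed [ 66 263] 519 [ 517.3 -202. ] [26.4 29.1] 82.3 z 0.012
w1 pointer [ 11 320] 563 [ 566.9 -238.4] [25.5 68.2] 81.4 z 0.0659
w2 blocks [467 238] 1014 [453.9 -36.6] [32.3 31.9] 15.0 z 0.0698
w2 blocks [606 273] 916 [491.1 109.9] [41.9 24.2] 53.1 z 0.0698
w2 plates [316 238] 853 [ 463.2 -189.4] [54.  38.9] 82.8 z 0.0336
w2 plates [310 281] 793 [ 514.2 -195.9] [46. 47.] 82.8 z 0.0335
w2 bed [286 278] 10767 [ 530.1 -235.3] [140.3 241.4] 82.7 z 0.0119
w2 bed [316 236] 747 [ 465.6 -189.6] [43.1 23.2] 82.7 z 0.012
w2 bed [310 279] 702 [ 517.8 -196.3] [35.2 29.4] 83.2 z 0.012
w2 bed [234 354] 193 [ 618.3 -291.7] [10.7 64.5] 83.3 z 0.0119
w2 bar [228 319] 887 [ 543.7 -282.1] [72.1 27.2] 72.2 z 0.0734
w2 bar [141 314] 324 [ 536.2 -373.6] [36.9 10.5] 82.9 z 0.0744
w2 bar [246 355] 589 [ 583.4 -264.2] [30.2 30.2] 83.9 z 0.0742
w2 thumb [208 338] 283 [ 546.  -295.5] [13.7 21.9] 87.3 z 0.1045
w2 pointer [262 331] 806 [ 559.4 -250.5] [47.6 58.6] 72.8 z 0.0677
```

View pics/crop2.png

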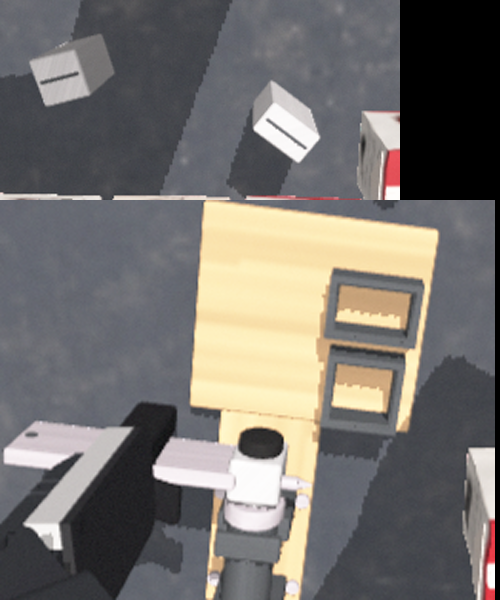

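The crop confirms it. The block at w1 px (336,255) measures 40×24 mm with its line along the long side, so it is the setting block. (189,220) is 32×32, so it is the square block. The plate at w1 px (60,220) measures 55×38 mm, so it is the oblong pocket, farther from the tube. Now to pick and place.

```bash
cat >> h.py <<'E'
PK=np.array([.4632,-.1892]); A=np.radians(82.75)
v=np.array([np.cos(A),np.sin(A)]); u=np.array([v[1],-v[0]])
def W(x,y,z): return [*(PK+x*u+y*v),z]
E
python3 - <<'E'
from rig import bot, readout, optics
from h import *
yb=np.radians(52.6); b=[.4912,.1100]
for p,y in(([*b,.03],yb),(W(0,0,.042),A),(W(0,-.165,.043),A),(W(.096,-.165,.043),A)):
    print(np.round(bot.inverse_kinematics(p,q(y)),2))
bot.goto([*b,.20],q(yb))
print(bot.servo_line([*b,.03],feed=.2,max_force=15))
bot.move_gripper(0.0,40); s=readout.sense(); print(s['opening'],s['grasp_force'],s['tool_pos'])
bot.servo_line([*b,.16],feed=.2)
bot.goto(W(0,0,.16),q(A)); bot.wait(.2)
s=readout.sense(); print(s['time'],s['opening'],s['tool_pos'],W(0,0,.16))
snap(optics,"w3");snap(optics,"t3","top");snap(optics,"s3","scene")
E
```

```text
[ 0.09  0.05 -0.31  1.22  0.    2.31]
[-0.52  0.03 -0.3   1.24  0.    1.18]
[-0.79  0.2  -0.12  1.26  0.    0.91]
[-0.7   0.41  0.15  1.31  0.    1.  ]
False
0.2730025106221953 41.84361219406128 [0.49157277 0.10998383 0.03047126]
9.7333 0.2712835824223524 [ 0.46352058 -0.18808874  0.15986158] [np.float64(0.4632), np.float64(-0.1892), 0.16]
```

```bash
python3 - <<'E'
from h import *
for n in("w3","t3","s3"):
    c=load(n+".npz");P=cloud(c,c['d'])
    m=(abs(P[...,0]-PK[0])<.05)&(abs(P[...,1]-PK[1])<.05)
    for z0,z1 in((.125,.195),(.19,.21)):
        X=P[m&(P[...,2]>z0)&(P[...,2]<z1)]; print(n,z0,len(X), X.min(0).round(3) if len(X) else '',X.max(0).round(3) if len(X) else '')
p=cv2.imread("pics/w3.png"); q_=cv2.imread("pics/s3.png")[180:380,250:450]
cv2.imwrite("pics/v3.png",np.hstack([cv2.resize(p,(533,400)),cv2.resize(q_,(267,267))[:,:].repeat(1,0) if 0 else cv2.copyMakeBorder(cv2.resize(q_,(267,267)),0,133,0,0,0)]))
E
```

```text
w3 0.125 5405 [ 0.44  -0.185  0.131] [ 0.49  -0.166  0.195]
w3 0.19 14006 [ 0.419 -0.208  0.19 ] [ 0.509 -0.166  0.21 ]
t3 0.125 0  
t3 0.19 0  
s3 0.125 422 [ 0.442 -0.19   0.131] [ 0.481 -0.162  0.195]
s3 0.19 190 [ 0.439 -0.2    0.19 ] [ 0.507 -0.164  0.21 ]
```

View pics/v3.png

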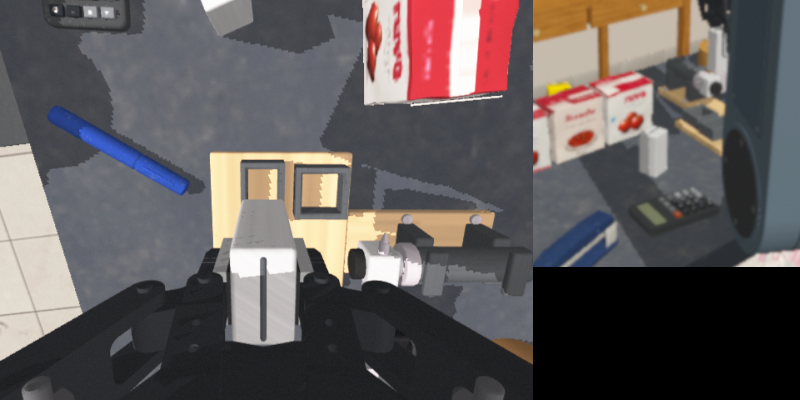

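The block is held square between the fingers at about (263,270), with the pockets visible beyond. I'll measure its offset along the tool x.

```bash
python3 - <<'E'
from h import *
c=load("w3.npz");P=cloud(c,c['d']);k=(c['p'].min(-1)>110)
xy=(P[...,:2]-PK); a=xy@u; b=xy@v
tcp=np.array([ 0.46352058,-0.18808874])-PK; print('tcp uv',tcp@u,tcp@v)
m=k&(abs(a)<.03)&(abs(b)<.03)
for z0 in(.135,.15,.165,.18,.196):
    s=m&(P[...,2]>z0)&(P[...,2]<z0+.01); print(z0,s.sum(),np.percentile(a[s],[1,99]).round(4),np.percentile(b[s],[1,50,99]).round(4),P[...,2][s].max().round(4))
# plate re-measure from this view
m=(P[...,2]>.027)&(P[...,2]<.039)&(abs(a-.025)<.09)&(abs(b)<.04)
print(np.percentile(a[m],[1,99]),np.percentile(b[m],[1,99]))
E
```

```text
tcp uv 0.00017777708032645518 0.001142832285906649
0.135 329 [-0.0108  0.0118] [0.0201 0.0213 0.0217] 0.145
0.15 421 [-0.0109  0.012 ] [0.0199 0.0212 0.0217] 0.16
0.165 819 [-0.0177  0.0226] [0.0074 0.0211 0.0217] 0.175
0.18 1124 [-0.0173  0.0186] [0.011  0.0211 0.0217] 0.19
0.196 8617 [-0.0129  0.0146] [-0.0169  0.0048  0.0213] 0.204
[-0.01829657  0.07454602] [-0.02212078  0.02724423]
```

```bash
python3 - <<'E'
from rig import bot, readout, optics
from h import *
bot.servo_line(W(0,-.0003,.062),feed=.15); bot.wait(.2)
s=readout.sense(); print(s['tool_pos'],s['contact_force'])
hit=bot.servo_line(W(0,-.0003,.040),feed=.03,max_force=8)
s=readout.sense(); print(hit,s['tool_pos'],W(0,-.0003,.042),s['contact_force'],s['time'])
if s['tool_pos'][2]<.046:
    bot.move_gripper(.6); bot.wait(.1)
    z=readout.sense()['tool_pos']
    bot.servo_line(W(0,0,.18),feed=.2)
    bot.goto(W(.03,-.14,.28),q(A)); bot.wait(.2)
    snap(optics,"w4"); snap(optics,"t4","top")
    s=readout.sense(); print(s['time'],s['tool_pos'])
    for n in("w4","t4"):
        c=load(n+".npz");P=cloud(c,c['d']);a=(P[...,:2]-PK)@u;b=(P[...,:2]-PK)@v;Z=P[...,2]
        def f(t,a0,a1,b0,b1,z0,z1):
            m=(a>a0)&(a<a1)&(b>b0)&(b<b1)&(Z>z0)&(Z<z1)
            if m.sum()>10: print(n,t,m.sum(),'u',np.percentile(a[m],[2,98]).round(4),'v',np.percentile(b[m],[2,98]).round(4),'z',np.median(Z[m]).round(4),Z[m].max().round(4))
        f('block',-.03,.03,-.03,.03,.06,.1)
        f('freebar',.05,.14,-.21,-.152,.066,.08)
        f('lever',.05,.14,-.17,-.08,.082,.093)
        f('thumb',.05,.14,-.17,-.08,.097,.112)
        f('tube',.06,.2,-.08,-.03,.05,.2)
E
```

```text
[ 0.46397819 -0.18998883  0.06333343] [-0.58102626 -0.48518567 -1.67248724]
True [ 0.46270284 -0.18931335  0.04241398] [np.float64(0.46316214030925923), np.float64(-0.1894976014849039), 0.042] [-1.29163287 -0.48584507  4.30331702] 11.5083
13.8667 [ 0.47524236 -0.33051468  0.27929783]
w4 block 1776 u [-0.0114  0.012 ] v [-0.0199  0.0189] z 0.0817 0.0847
w4 freebar 480 u [0.0915 0.1011] v [-0.191  -0.1528] z 0.0745 0.0768
w4 lever 709 u [0.073  0.1194] v [-0.1322 -0.109 ] z 0.0876 0.093
w4 thumb 887 u [0.086  0.1067] v [-0.1167 -0.0883] z 0.1023 0.1074
w4 tube 6056 u [0.0767 0.1982] v [-0.0752 -0.036 ] z 0.0698 0.0772
t4 block 138 u [-0.0099  0.013 ] v [-0.0178  0.0203] z 0.0811 0.0926
t4 lever 82 u [0.0753 0.122 ] v [-0.1315 -0.1082] z 0.0878 0.0929
t4 thumb 89 u [0.0839 0.109 ] v [-0.1225 -0.0876] z 0.1015 0.1101
t4 tube 554 u [0.0784 0.1979] v [-0.0743 -0.0354] z 0.0695 0.0837
```

The block is seated: top at 82 mm, centred within 1 mm. The bar's mid-plane is at u=96.3 mm and the lever face is 77.5 mm out from the leg's axis, still open. Next: grasp the bar and pull.

```bash
python3 - <<'E'
from rig import bot, readout, optics
from h import *
def st(t):
    s=readout.sense(); d=s['tool_pos'][:2]-PK; f=s['contact_force']
    print(t,round(s['time'],2),'u %.4f v %.4f z %.4f'%(d@u,d@v,s['tool_pos'][2]),'F uvz',round(f[:2]@u,1),round(f[:2]@v,1),round(f[2],1),'op',round(s['opening'],3),'g',round(s['grasp_force'],1),flush=True)
bot.goto(W(.0963,-.165,.15),q(A))
print(bot.servo_line(W(.0963,-.165,.045),feed=.15,max_force=12)); st('down')
bot.move_gripper(0.0,20); st('grip')
if .05<readout.sense()['opening']<.25:
    bot.servo_line(W(.0,-.165,.045),feed=.06); bot.wait(.5); st('pulled')
    snap(optics,"w5"); snap(optics,"t5","top"); snap(optics,"s5","scene")
    for n in("w5","t5"):
        c=load(n+".npz");P=cloud(c,c['d']);a=(P[...,:2]-PK)@u;b=(P[...,:2]-PK)@v;Z=P[...,2]
        def f(t,a0,a1,b0,b1,z0,z1):
            m=(a>a0)&(a<a1)&(b>b0)&(b<b1)&(Z>z0)&(Z<z1)
            if m.sum()>10: print(n,t,m.sum(),'u',np.percentile(a[m],[2,98]).round(4),'v',np.percentile(b[m],[2,98]).round(4),'z',np.median(Z[m]).round(4))
        f('block',-.03,.03,-.03,.03,.076,.1)
        f('bar',-.03,.03,-.1,-.07,.066,.08)
        f('ptr',-.03,.03,-.034,-.0235,.058,.074)
        f('lever',-.05,.05,-.14,-.08,.082,.093)
E
```

```text
False
down 15.36 u 0.0973 v -0.1657 z 0.0471 F uvz -0.4 -0.3 0.2 op 0.597 g 0.0
grip 15.8 u 0.0961 v -0.1655 z 0.0463 F uvz -3.7 0.2 5.1 op 0.111 g 23.7
pulled 18.06 u 0.0029 v -0.1653 z 0.0463 F uvz 6.1 0.4 3.0 op 0.115 g 23.7
w5 bar 2130 u [-0.0014  0.0093] v [-0.0836 -0.0701] z 0.0747
w5 lever 6047 u [-0.0197  0.0265] v [-0.1327 -0.1093] z 0.0877
t5 block 118 u [-0.0097  0.013 ] v [-0.0176  0.0198] z 0.0816
t5 bar 24 u [0.0007 0.0105] v [-0.089  -0.0712] z 0.0726
t5 lever 60 u [-0.0148  0.0286] v [-0.1315 -0.1088] z 0.0888
```

View pics/w5.png

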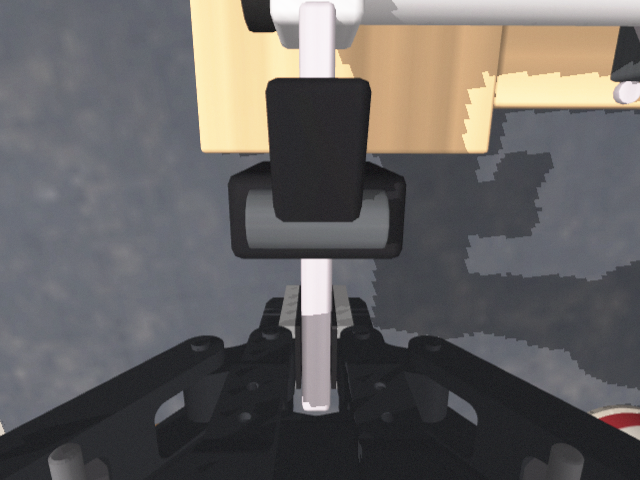

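The wrist view shows the bar gripped at (317,350) and the lever at (317,215) still open. The pointer is about 4 mm short because the arm gives under load, so I'll correct that and then push in steps while checking u.

```bash
cat >> h.py <<'E'
def st(readout,t):
    s=readout.sense(); d=s['tool_pos'][:2]-PK; f=s['contact_force']
    print(t,round(s['time'],2),'u %.4f v %.4f z %.4f'%(d@u,d@v,s['tool_pos'][2]),'F uvz',round(f[:2]@u,1),round(f[:2]@v,1),round(f[2],1),'op',round(s['opening'],3),'g',round(s['grasp_force'],1),flush=True)
    return d@u,d@v,f[:2]@u,f[:2]@v
def look(c,t):
    P=cloud(c,c['d']);a=(P[...,:2]-PK)@u;b=(P[...,:2]-PK)@v;Z=P[...,2]
    for n,a0,a1,b0,b1,z0,z1 in(('block',-.03,.03,-.03,.03,.076,.1),('bar',-.03,.03,-.083,-.067,.066,.08),('lever',-.05,.05,-.14,-.06,.082,.093)):
        m=(a>a0)&(a<a1)&(b>b0)&(b<b1)&(Z>z0)&(Z<z1)
        if m.sum()>10: print(t,n,m.sum(),'u',np.percentile(a[m],[2,98]).round(4),'v',np.percentile(b[m],[2,98]).round(4))
E
python3 - <<'E'
from rig import bot, readout, optics
from h import *
cu=-.0042
bot.servo_line(W(cu,-.165,.045),feed=.05); bot.wait(.5); a=st(readout,'corr'); look(snap(optics,"w6"),'w6')
for cv in np.arange(-.157,-.117,.008):
    cu-=np.clip((a[0]+.001),-.003,.003)
    bot.servo_line(W(cu,cv,.045),feed=.04); bot.wait(.15); a=st(readout,'push %.3f %.4f'%(cv,cu))
    if abs(a[0])>.006 or abs(a[3])>60: break
look(snap(optics,"w7"),'w7')
E
```

```text
corr 18.96 u -0.0013 v -0.1653 z 0.0462 F uvz 5.3 1.4 3.8 op 0.112 g 23.6
w6 bar 3334 u [-0.0118  0.0103] v [-0.0825 -0.0671]
w6 lever 6044 u [-0.0239  0.0223] v [-0.1327 -0.1093]
push -0.157 -0.0039 19.51 u -0.0009 v -0.1649 z 0.0464 F uvz 6.4 -15.6 -4.8 op 0.119 g 22.2
push -0.149 -0.0040 20.01 u -0.0006 v -0.1603 z 0.0471 F uvz 4.9 -21.0 -6.0 op 0.115 g 21.6
push -0.141 -0.0044 20.51 u -0.0005 v -0.1528 z 0.0480 F uvz 5.5 -21.5 -4.4 op 0.111 g 21.5
push -0.133 -0.0048 21.01 u -0.0005 v -0.1452 z 0.0485 F uvz 6.0 -22.0 -2.4 op 0.111 g 21.6
push -0.125 -0.0054 21.51 u -0.0005 v -0.1382 z 0.0490 F uvz 5.5 -24.6 -2.6 op 0.114 g 21.7
w7 bar 2388 u [-0.0105  0.0106] v [-0.0825 -0.0672]
w7 lever 6317 u [-0.0235  0.023 ] v [-0.1371 -0.1019]
```

```bash
python3 - <<'E'
from rig import bot, readout, optics
from h import *
cu=-.0054; a=st(readout,'start')
for cv in np.arange(-.119,-.080,.006):
    cu-=np.clip((a[0]+.0008),-.003,.003)
    bot.servo_line(W(cu,cv,.045),feed=.04); bot.wait(.15); p=a; a=st(readout,'push %.3f %.4f'%(cv,cu))
    if abs(a[0])>.006 or abs(a[3])>42: break
print('cmd',cu,cv); look(snap(optics,"w8"),'w8'); look(snap(optics,"t8","top"),'t8')
E
```

```text
start 21.56 u -0.0005 v -0.1382 z 0.0490 F uvz 5.7 -24.0 -2.8 op 0.115 g 21.7
push -0.119 -0.0057 22.01 u -0.0006 v -0.1325 z 0.0493 F uvz 7.2 -24.5 -1.8 op 0.113 g 21.8
push -0.113 -0.0059 22.46 u -0.0006 v -0.1268 z 0.0495 F uvz 6.8 -25.6 -1.9 op 0.113 g 21.9
push -0.107 -0.0061 22.91 u -0.0007 v -0.1208 z 0.0496 F uvz 5.0 -24.5 -0.9 op 0.111 g 21.9
push -0.101 -0.0063 23.36 u -0.0007 v -0.1147 z 0.0498 F uvz 6.3 -23.5 0.0 op 0.112 g 22.3
push -0.095 -0.0064 23.81 u -0.0007 v -0.1098 z 0.0499 F uvz 6.0 -28.0 -0.9 op 0.115 g 28.5
push -0.089 -0.0065 24.26 u -0.0007 v -0.1094 z 0.0501 F uvz 6.1 -42.1 -6.6 op 0.115 g 39.7
cmd -0.006493676126611188 -0.08899999999999997
w8 block 4532 u [-0.0114  0.0112] v [-0.0202 -0.0104]
w8 bar 696 u [-0.023   0.0224] v [-0.0756 -0.0744]
w8 lever 5894 u [-0.0235  0.0226] v [-0.116  -0.0747]
t8 block 121 u [-0.0098  0.0129] v [-0.0177  0.0201]
```

View pics/w8.png

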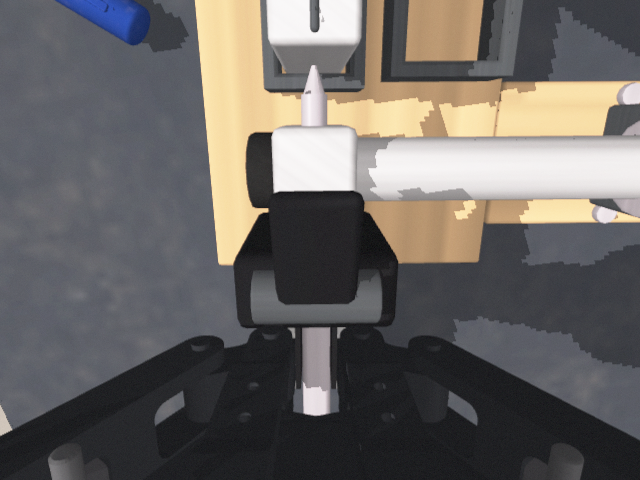

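The pointer tip (314,68) is in line with the block's middle line (315,15). The lever is against its stop: TCP v −109.4 mm against −110 expected, with the force jumping. The bar is still gripped, so I'll hand in.

```bash
python3 - <<'E'
from rig import bot, readout
from h import *
bot.wait(.3); st(readout,'end'); print(bot.close_job())
E
```

```text
end 24.66 u -0.0007 v -0.1094 z 0.0501 F uvz 5.7 -40.7 -5.4 op 0.112 g 39.7
the job is handed in; nothing more can be done
None
```

The job is handed in (no verdict was returned): by my measurements the oblong block is seated and released in its pocket, the pointer is within about 1 mm of its middle, the lever is at its stop and the crossbar is still gripped, at 24.7 s of the 56 s.

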